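# Tumbler through the spring gate

## Robot

A 6-joint arm with a two-finger parallel gripper is mounted at the origin on the work surface. World frame = base frame: x ahead of the robot, y to its left, z up, the work surface at z = 0. Lengths are in m, angles in rad, forces in N, time in s.
With the tool pointing down it reaches from about 0.25 to 0.8 m from the base axis. Payload 3.9 kg.
Tool frame: the origin (TCP) lies at the very end of the fingers, on their centre line; the grasp point (between the pads) lies 19 mm behind it; z points along the fingers, y is the direction in which the jaws open and shut (so a half turn about z gives the same grasp; the last joint's range is limited). The gripper opens to 85 mm and grips with 20 to 120 N. Pads are 22 mm wide; open, the fingers measure 114 mm over their backs; the gripper's body (76 mm by 85 mm) begins 54 mm behind the grasp point. The pads swing forward as they close: fully open they stand 13 mm farther back than shut.
Start: joints at [-1.237, 0.26, -0.138, 1.173, 0, 1.571], TCP at [0.172, -0.496, 0.231] pointing down, gripper open.
Joint ranges: [-2.78, 2.78], [-0.83, 1.72], [-1.28, 1.37], [-1.9, 2.12], [-1.57, 1.48], [-3.14, 3.14]. Speed limits (rad/s): [2.57, 2.57, 3.14, 3.14, 3.14, 3.14].

## Interface

Orientations are given as a rotation vector (axis times angle).
In Python, from plant import sensors, get_image, calibration, order gives the robot as it stands.
- The arm moves only by the shell command python3 -m inch 'ROWS'. ROWS is JSON, a list of rows, each an object with "delta_rot": the turn, a rotation vector about the world's x, y, z in rad, a list of three; "slide": the shift along the world's x, y, z in m, a list of three; "claw": the gripper command: -1 is shut, 1 is fully open, values between are in proportion. In form: [{"delta_rot": [rx, ry, rz], "slide": [dx, dy, dz], "claw": claw}, ...]. A call has 1 to 5 rows; each row shifts and turns the commanded pose from where the row before left it; what a row does not reach is not made up. A row lasts 1/8 s, in which the tool goes at most 62.5 mm and 10.7 degrees, less where a joint would pass 70% of its speed; a pose out of reach is approached as far as the arm can. A call is refused whole if a number of a shift passes 0.0625 or a number of a turn 0.188, either way. A call with a gripper value outside its range is refused whole. The fingers move at their own pace and stop on an object; the grip force is fixed at half the most. Time passes only in rows, so rows that do not move let the fingers close. It gives the time, the measured TCP pose, the force and the opening at its end, in the units of the state.
- sensors.sense(): the state, without advancing time (a new reading comes with each control period).
- get_image(name): name is "scene" or "top"; returns (picture, depth): 420x560x3 uint8, red, green, blue; 420x560 float32, m along the optical axis (not along the pixel's ray), 0 where there is no reading.
- calibration(name): a dict with "camera_matrix" (3x3 intrinsics, pixels), "rvec" (rotation vector, rad) and "tvec" (3), from world to camera coordinates, as OpenCV has them. Camera axes: x right, y down, z forward; pixel columns grow to the right and rows downward; lengths in m; the calibration is good to about 2 mm. A picture is of the moment at which its call begins. calibration takes no time and is no camera call.
- order.job_done(): hands the job in, once; it reports no verdict.
The state is a dict: "clock": time; "joints": joint angles; "qd": joint speeds; "joint_torque": joint torques, N m; "tcp_pos": TCP position; "tool_rot": TCP orientation; "force": force on the tool from outside, world axes, zero at the start; "torque": the same for the moment, N m; "opening": finger opening in m.
Only numpy, scipy, OpenCV 4.12 (cv2) and the standard library are available. Lean on these libraries where they do the work, as an engineer would, in place of code of your own. Each camera call takes 0.05 s, during which the arm holds its last target. There are 200 camera calls.

## Task

Put the blue-green tumbler away in the brass-railed tray without picking it up: with one finger push the tray's self-closing gate open before the tumbler gets to it, and while that finger holds the gate open, gently push the tumbler along its track through the gateway with the other finger. Leave it standing inside, far enough in that the gate swings fully shut behind it. Do not shove the gate open with the tumbler, do not squeeze, lift or tip the tumbler, and leave everything else where it stands.

Things in the scene. Friction and masses are not known exactly. Their poses are not given: they have to be found in the camera images.
- tumbler: the blue-green fluted glass tumbler, loose, about 120 g, standing upright in the track outside the gate; 54 mm across the foot (straight for 14 mm up), tapering to 46 mm at the rim, 55 mm tall; origin at the centre of its foot, z up. It slides easily (friction about 0.3) if pushed low and squarely along the track; pushed slantwise it is wedged against a strip
- tray: fixed wooden board 6 mm thick, brass rail round its tray part. Origin at table level in the middle of the track on the gate line; x runs inward through the gate, z up. The railed tray spans x 0 to 265 mm, y -95 to +145 mm; rails and posts at most 71 mm above the table. Outside the gate the board spans x -210 to 0, y -100 to +60 mm, with only the guide strips on it
- track_start (a point): outer end of the track, tray x = -190 mm, y = 0, on the board. Two brass guide strips (5 mm thick, tops 14 mm above the table) run from here along tray x to +90 mm, inner faces at y = +-29.5 mm; the tumbler slides on the board between them
- gateway (a point): middle of the track on the gate line (tray x = y = 0), on the board. The gateway is the gap between posts 10 mm thick at tray y = -78 mm (hinge) and y = +44.5 mm; nothing spans it overhead. The tumbler's centre must get 115 mm inward of this point along the track to be clear of the gate's sweep
- gate (a joint): angle of the self-closing gate, a blue panel with brass edges on an upright spring hinge: 0 = shut across the gateway, grows as it swings inward (to tray +x), at most 1.55 rad. It closes softly by itself when let go (spring 0.008 N m shut, 0.032 N m at 1.2 rad)
- gate_hinge (a point): the gate's hinge axis, at tray x = 0, y = -78 mm, 42 mm above the table. The shut gate reaches 110 mm from it to tray +y, 6 mm thick, from 24 to 62 mm above the table (over the strips). A finger pushing inward about 30 mm from the hinge swings it wide and stays beside the tumbler, whose side passes at least 48 mm from the hinge
- clear_a: clear fluted tumbler of the same size standing in the tray, to the +y side of the track; origin at its foot
- clear_b: second clear tumbler in the tray, deeper, also on the +y side; origin at its foot
- clear_c: clear tumbler standing on the table beside the track; origin at its foot
- coasters: stack of five round coasters, 84 mm across, 25 mm high, on the table; origin at its underside
- giftbox: white gift box with blue ribbon, 70 x 70 x 60 mm, on the table; origin at its underside
- tape: black tape dispenser 120 x 50 x 72 mm on the table; origin at its underside
Mind the look-alikes: they are no part of the job. Leave any purple look-alike of the tumbler alone.

How it is judged:
On the way, in this order (a step that is already met when the one before it is completed fails the run):
1. a finger has pushed the gate open by more than 0.45 rad while the tumbler is still outside (centre more than 20 mm short of the gate line) (value of joint gate above 0.45 rad and contact force between the fingers and gate above 0.05 N and x of tumbler in the frame of tray below -0.02 m).
2. with the gate held open by a finger (more than 0.6 rad), the tumbler is being pushed by a finger through the gateway (centre from the gate line to 60 mm past it) (value of joint gate above 0.6 rad and contact force between the fingers and gate above 0.05 N and contact force between the fingers and tumbler above 0.03 N and x of tumbler in the frame of tray between 0 and 0.06 m).
At the end, for the whole second after the job is handed in: the tumbler stands upright and at rest on the tray board inside the rails, its centre at least 105 mm beyond the gate line, and the gate is shut (within 0.08 rad) (x of tumbler in the frame of tray between 0.105 and 0.24 m and y of tumbler in the frame of tray between -0.07 and 0.12 m and value of joint gate below 0.08 rad and height (world z) of tumbler between 0.003 and 0.01 m and angle between tumbler's own z axis and vertical below 0.1 rad and linear speed of tumbler below 0.02 m/s); the robot touches nothing.
It fails at once if the tumbler is used to shove the gate open (pressed on the gate by over 0.5 N while its centre is still outside the gate line) (contact force between tumbler and gate above 0.5 N and x of tumbler in the frame of tray below 0 m).
It fails at once if the gate is jammed against the tumbler by over 4 N (contact force between tumbler and gate above 4 N).
It fails at once if the tumbler is squeezed or struck by the fingers, over 12 N (contact force between the fingers and tumbler above 12 N).
It fails at once if the tumbler is lifted (over 12 mm) or tipped (over 0.35 rad) (height (world z) of tumbler above 0.018 m or angle between tumbler's own z axis and vertical above 0.35 rad).
It fails at once if another thing on the counter is moved by over 20 mm (distance of any of clear_a, clear_b, clear_c, coasters, giftbox, tape from where it was at the start of the episode above 0.02 m).
It also fails if it takes over 48 s, if anything falls off the work surface, if the arm or the gripper's body presses on something with over 40 N, if the wrist force passes 120 N, or if a joint passes its speed limit or range.

## Working session

There is one attempt and no reset: what is moved stays moved. The work goes in short steps, Python scripts to look and compute and a shell command to move; the robot and the scene stay as the last step left them, time stands still between calls to the robot, and variables do not carry over. Pictures are saved under pics/ and viewed, about 8 in all and at most 12, crops included, and the job is handed in when it is done.

```bash
ls; mkdir -p pics; python3 - <<'E'
from plant import sensors,get_image,calibration
import cv2,numpy as np
for n in("scene","top"):
    p,d=get_image(n); cv2.imwrite(f"pics/{n}0.png",p[:,:,::-1]); np.savez(f"pics/{n}0.npz",p=p,d=d)
    c=calibration(n);R=cv2.Rodrigues(np.array(c['rvec'],float))[0];print(n,c['camera_matrix'],(-R.T@np.array(c['tvec']).ravel()),R)
print(sensors.sense())
E
```

```text
pics
scene [[407.00726698   0.         273.75534078]
 [  0.         407.00726698 212.05007793]
 [  0.           0.           1.        ]] [0.91427881 0.2467117  0.82373523] [[-0.72315869  0.69065389 -0.00622254]
 [ 0.58892116  0.61188102 -0.52799004]
 [-0.36085092 -0.38548517 -0.84922776]]
top [[390.87148443   0.         276.81162175]
 [  0.         390.87148443 205.94008898]
 [  0.           0.           1.        ]] [ 0.50232919 -0.09069757  0.99026047] [[ 0.0061038  -0.99944475  0.03275569]
 [-0.99704328 -0.00859175 -0.07636019]
 [ 0.07659922 -0.03219275 -0.99654211]]
{'clock': 0.1, 'joints': array([-1.23699793e+00,  2.60614490e-01, -1.39243274e-01,  1.17268709e+00,
        4.88614533e-06,  1.57077930e+00]), 'qd': array([ 0.00034535,  0.00109635,  0.00429116,  0.00064285, -0.00082357,
        0.00042442]), 'joint_torque': array([ 1.24699363e-03, -4.06509125e+01,  2.54527473e+01,  1.01414262e-02,
        1.06567891e-04, -1.32075539e-05]), 'tcp_pos': array([ 0.17181018, -0.49544746,  0.23054892]), 'tool_rot': array([-3.09623351e+00, -5.21638223e-01,  4.48438830e-04]), 'force': array([-1.00419637,  0.18007205, -0.28426605]), 'torque': array([ 0.00799615,  0.02749719, -0.03407395]), 'opening': 0.08548785828836397}
```

View pics/scene0.png

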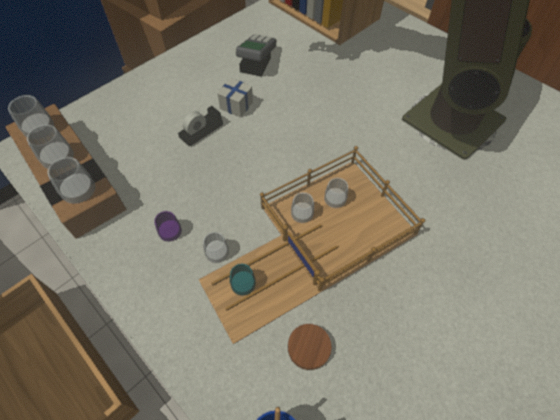

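View pics/top0.png

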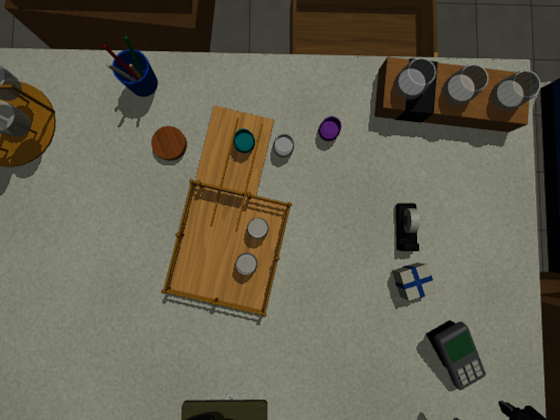

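The tumbler is at top (244,141) and scene (242,279). The track runs toward the robot (tray x ≈ world −x), with the hinge at top ≈(195,183). I'll crop closer to measure.

```bash
cat > h.py <<'E'
import cv2,numpy as np
from plant import calibration
def ray(n,uv,z):
    c=calibration(n);K=np.array(c['camera_matrix']);R=cv2.Rodrigues(np.array(c['rvec'],float))[0];o=-R.T@np.array(c['tvec'],float).ravel()
    uv=np.atleast_2d(np.array(uv,float));d=np.c_[uv,np.ones(len(uv))]@np.linalg.inv(K).T@R
    return o+d*((z-o[2])/d[:,2])[:,None]
def proj(n,P):
    c=calibration(n);return cv2.projectPoints(np.atleast_2d(np.array(P,float)),np.array(c['rvec'],float),np.array(c['tvec'],float),np.array(c['camera_matrix']),None)[0][:,0]
E
python3 - <<'E'
from h import *
T=np.load('pics/top0.npz');S=np.load('pics/scene0.npz')
a=cv2.resize(T['p'][95:325,155:300],None,fx=2.5,fy=2.5,interpolation=cv2.INTER_CUBIC)
b=cv2.resize(S['p'][140:345,195:430],None,fx=1.8,fy=1.8,interpolation=cv2.INTER_CUBIC)
m=np.zeros((600,800,3),np.uint8);m[:a.shape[0],:a.shape[1]]=a;m[:b.shape[0],370:370+b.shape[1]]=b
cv2.imwrite('pics/crop.png',m[:,:,::-1])
# teal tumbler
for n,I in(('top',T),('scene',S)):
    h=cv2.cvtColor(I['p'],cv2.COLOR_RGB2HSV)
    k=cv2.inRange(h,(82,90,30),(102,255,255));c,l,s,ce=cv2.connectedComponentsWithStats(k)
    for i in range(1,c):
        if s[i,4]>100:
            ys,xs=np.where(l==i);print(n,s[i],ce[i],'at z=.035',ray(n,ce[i],.035),'depth z',np.median(I['d'][ys,xs]))
# board outer part
h=cv2.cvtColor(T['p'],cv2.COLOR_RGB2HSV);k=cv2.inRange(h,(8,90,90),(22,255,255));k[:100]=0;k[330:]=0;k[:,:160]=0;k[:,300:]=0
cs=max(cv2.findContours(k,0,2)[0],key=cv2.contourArea)
o=cs[:,0];o=o[o[:,1]<175]
print('outer contour',[tuple(x) for x in o[::4]])
E
```

```text
top [234 130  20  21 303] [243.70627063 140.95049505] at z=.035 [[ 0.73650081 -0.03852529  0.035     ]] depth z 0.98321486
scene [232 271  22  21 344] [242.13662791 281.43604651] at z=.035 [[ 0.74264986 -0.0346072   0.035     ]] depth z 0.83397883
outer contour [(np.int32(214), np.int32(106)), (np.int32(212), np.int32(113)), (np.int32(210), np.int32(121)), (np.int32(208), np.int32(129)), (np.int32(206), np.int32(137)), (np.int32(204), np.int32(145)), (np.int32(202), np.int32(153)), (np.int32(200), np.int32(161)), (np.int32(198), np.int32(169)), (np.int32(260), np.int32(174)), (np.int32(262), np.int32(166)), (np.int32(264), np.int32(157)), (np.int32(266), np.int32(149)), (np.int32(268), np.int32(140)), (np.int32(270), np.int32(132)), (np.int32(272), np.int32(123)), (np.int32(268), np.int32(118)), (np.int32(260), np.int32(116)), (np.int32(252), np.int32(114)), (np.int32(243), np.int32(112)), (np.int32(234), np.int32(110)), (np.int32(227), np.int32(108)), (np.int32(218), np.int32(106))]
```

View pics/crop.png

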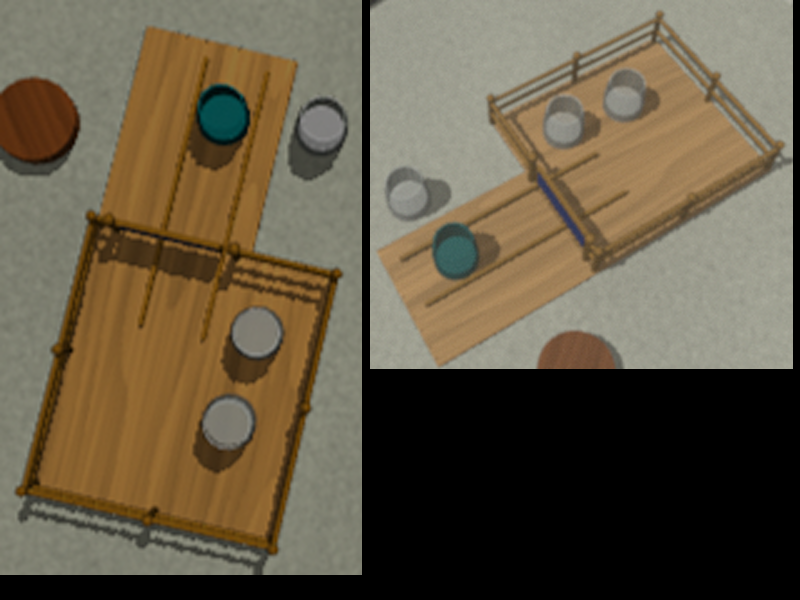

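The top crop shows the strips running from (206,60)/(267,72) to (141,326)/(204,340), with the gate line at y≈225–250. The scene crop shows the blue gate between (537,178) and (590,245). Next I'll fit the tray pose from these points in both views.

```bash
cat >> h.py <<'E'
def fit(A,B):
    a=A.mean(0);b=B.mean(0);X=(A-a)@np.array([1,1j]);Y=(B-b)@np.array([1,1j]);th=np.angle((np.conj(X)*Y).sum())
    R=np.array([[np.cos(th),-np.sin(th)],[np.sin(th),np.cos(th)]]);return th,b-R@a,(A@R.T+b-R@a-B)
E
python3 - <<'E'
from h import *
tp=np.array([[-190,-32],[-190,32],[90,-32],[90,32],[-210,-100],[-210,60]])/1e3
z=[.014]*4+[.006]*2
U={'top':[(237.4,119),(261.8,123.8),(211.4,225.4),(236.6,231),(213.5,106),(273.3,118.8)],
'scene':[(227.2,308.9),(212.8,284.4),(337.8,246.7),(321.1,226.1),(234.4,342.8),(199.4,278.3)]}
W={n:np.array([ray(n,u,h)[0,:2] for u,h in zip(U[n],z)]) for n in U}
for n in U:
    th,t,r=fit(tp,W[n]);print(n,th,t,(r*1e3).round(1).tolist())
th,t,r=fit(np.r_[tp,tp],np.r_[W['top'],W['scene']]);print('both',th,t)
R=np.array([[np.cos(th),-np.sin(th)],[np.sin(th),np.cos(th)]])
for n,uv in(('top',(243.7,140.95)),('scene',(242.1,281.4))):
  for zz in(.02,.035,.045):print(n,zz,((ray(n,uv,zz)[0,:2]-t)@R*1e3).round(1))
# clear tumblers, rims at .055 from top view crop
for c in((257,331),(229,421),(321,125)):
  print('clear',((ray('top',(155+c[0]/2.5,95+c[1]/2.5),.05)[0,:2]-t)@R*1e3).round(0))
# post heights from two views: hinge post top (crop top 92,216 / 109,220)
S=[(537,178),(590,245),(600,262),(490,103)]
for c in S: print('scene pt',[(((ray('scene',(195+(c[0]-370)/1.8,140+c[1]/1.8),h)[0,:2]-t)@R)*1e3).round(0).tolist() for h in(.045,.06,.071)])
for c in((92,216),(109,220),(234,248),(337,273)): print('top pt',[(((ray('top',(155+c[0]/2.5,95+c[1]/2.5),h)[0,:2]-t)@R)*1e3).round(0).tolist() for h in(.045,.06,.071)])
E
```

```text
top 2.9278028362257795 [ 0.60798332 -0.01070731] [[2.4, 0.9], [0.2, 0.5], [-0.7, -0.3], [-0.8, -0.3], [0.9, 1.0], [-2.0, -1.8]]
scene 2.913861535351168 [ 0.60879609 -0.00746477] [[1.5, -0.8], [-0.5, -1.5], [-1.9, 0.6], [-4.3, -0.1], [3.4, 1.2], [1.9, 0.7]]
both 2.9208702248578478 [ 0.60838661 -0.00908954]
top 0.02 [-134.9   -0.9]
top 0.035 [-131.4    0.7]
top 0.045 [-129.2    1.7]
scene 0.02 [-134.6    1.5]
scene 0.035 [-136.6   -4.4]
scene 0.045 [-138.    -8.3]
clear [69. 84.]
clear [159.  77.]
clear [-141.   99.]
scene pt [[-6.0, 26.0], [-11.0, 20.0], [-14.0, 15.0]]
scene pt [[-1.0, -78.0], [-5.0, -83.0], [-9.0, -86.0]]
scene pt [[-2.0, -101.0], [-7.0, -105.0], [-11.0, -108.0]]
scene pt [[-0.0, 150.0], [-5.0, 141.0], [-8.0, 134.0]]
top pt [[-3.0, -97.0], [-2.0, -94.0], [-1.0, -92.0]]
top pt [[-3.0, -80.0], [-2.0, -77.0], [-1.0, -75.0]]
top pt [[-4.0, 44.0], [-3.0, 45.0], [-2.0, 45.0]]
top pt [[-3.0, 147.0], [-2.0, 146.0], [-1.0, 145.0]]
```

```bash
python3 -m inch '[{"delta_rot":[0,0,0.1],"slide":[0.044,0.037,0],"claw":1},{"delta_rot":[0,0,0.1],"slide":[0.044,0.037,0],"claw":1},{"delta_rot":[0,0,0.1],"slide":[0.044,0.037,0],"claw":1},{"delta_rot":[0,0,0.1],"slide":[0.044,0.037,0],"claw":1},{"delta_rot":[0,0,0.1],"slide":[0.044,0.037,0],"claw":1}]'
python3 -m inch '[{"delta_rot":[0,0,0],"slide":[0.044,0.037,0],"claw":1},{"delta_rot":[0,0,0],"slide":[0.044,0.037,0],"claw":1},{"delta_rot":[0,0,0],"slide":[0.044,0.037,0],"claw":1},{"delta_rot":[0,0,0],"slide":[0.044,0.037,0],"claw":1},{"delta_rot":[0,0,0],"slide":[0.044,0.037,0],"claw":1}]'
python3 -c "
from plant import sensors;s=sensors.sense();print(s['joints'],s['tcp_pos'],s['tool_rot'])"
```

```text
clock: 0.72
tcp_pos: [0.393, -0.3095, 0.231]
tool_rot: [-2.87, -1.276, 0.0]
force: [1.3, -1.2, 0.1]
opening: 0.0855
clock: 1.35
tcp_pos: [0.613, -0.1246, 0.2308]
tool_rot: [-2.872, -1.272, 0.001]
force: [0.8, -1.2, 0.3]
opening: 0.0854
[-2.00299848e-01  4.36777996e-01  1.26658861e-01  1.26140799e+00
 -2.85848399e-04  2.10731228e+00] [ 0.6130448  -0.12455517  0.23079909] [-2.87222212e+00 -1.27230101e+00  1.19591036e-03]
```

```bash
python3 -m inch '[{"delta_rot":[0,0,0.013],"slide":[0.045,0.038,0],"claw":1},{"delta_rot":[0,0,0],"slide":[0.045,0.038,0],"claw":1},{"delta_rot":[0,0,0],"slide":[0.045,0.038,0],"claw":1},{"delta_rot":[0,0,0],"slide":[0,0,-0.06],"claw":1},{"delta_rot":[0,0,0],"slide":[0,0,-0.06],"claw":1}]'
python3 -m inch '[{"delta_rot":[0,0,0],"slide":[0,0,0],"claw":1}]'
python3 - <<'E'
from h import *
from plant import *
ims=[get_image(n)[0] for n in('top','scene')]
m=np.hstack([cv2.resize(ims[0][60:280,150:330],None,fx=2.2,fy=2.2),cv2.resize(ims[1][150:370,180:360],None,fx=2.2,fy=2.2)])
cv2.imwrite('pics/a.png',m[:,:,::-1]);s=sensors.sense();print(s['tcp_pos'],s['joints'])
E
```

```text
clock: 1.98
tcp_pos: [0.7489, -0.0109, 0.1099]
tool_rot: [2.862, 1.292, 0.004]
force: [-0.0, -0.5, -0.8]
opening: 0.0854
clock: 2.1
tcp_pos: [0.7407, -0.0117, 0.1034]
tool_rot: [-2.857, -1.288, 0.024]
force: [-0.5, 0.8, 0.1]
opening: 0.0852
[ 0.747144   -0.01212676  0.11204403] [-1.62168816e-02  7.07684329e-01  3.03984728e-01  1.16738109e+00
 -2.91889200e-05  2.27869636e+00]
```

View pics/a.png

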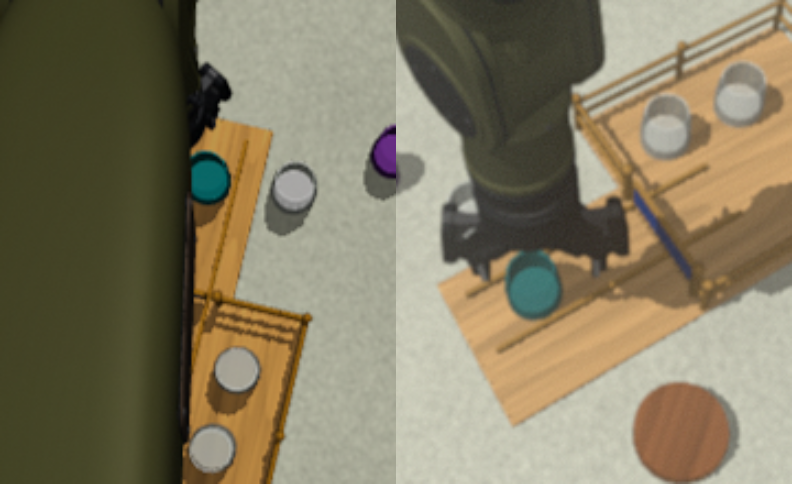

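The scene view shows the pusher finger tip at ≈(487,275), beyond the tumbler, and the gate finger tip at ≈(601,272). The gate is shut. I'll check the tip heights and offsets.

```bash
python3 - <<'E'
from h import *
from plant import *
s=sensors.sense();R=cv2.Rodrigues(s['tool_rot'])[0]
print(s['tcp_pos'],R.round(3).tolist())
for sg in(1,-1):
  for h in(0,.013): print(sg,h,proj('scene',s['tcp_pos']+R@[0,sg*.05,-h]))
th=2.921;M=np.array([[np.cos(th),-np.sin(th)],[np.sin(th),np.cos(th)]])
t=np.array([.608,-.009])
for uv in((221.4,275),(273.2,273.6)):print(((ray('scene',uv,.125)[0,:2]-t)@M*1e3).round())
print('tcp tray',((s['tcp_pos'][:2]-t)@M*1e3).round(1))
E
```

```text
[ 0.747144   -0.01212676  0.11204403] [[0.662, 0.749, -0.0], [0.749, -0.662, -0.0], [-0.0, -0.0, -1.0]]
1 0 [[218.63250562 276.40124787]]
1 0.013 [[217.77883131 273.63499677]]
-1 0 [[271.8873763  274.36757101]]
-1 0.013 [[271.81504685 271.5769623 ]]
[-176.   -9.]
[-93. -56.]
tcp tray [-136.5  -27.4]
```

```bash
python3 -m inch '[{"delta_rot":[0,0,0],"slide":[0.002,0.002,-0.03],"claw":1},{"delta_rot":[0,0,0],"slide":[0,0,-0.03],"claw":1},{"delta_rot":[0,0,0],"slide":[0,0,-0.025],"claw":1},{"delta_rot":[0,0,0],"slide":[0,0,-0.014],"claw":1},{"delta_rot":[0,0,0],"slide":[0,0,-0.004],"claw":1}]'
python3 -m inch '[{"delta_rot":[0,0,0],"slide":[0,0,0],"claw":1},{"delta_rot":[0,0,0],"slide":[0,0,0],"claw":1},{"delta_rot":[0,0,0],"slide":[0,0,0],"claw":1}]'
python3 - <<'E'
from h import *
from plant import *
s=sensors.sense()
th=2.921;M=np.array([[np.cos(th),-np.sin(th)],[np.sin(th),np.cos(th)]]);t=np.array([.608,-.009])
print('tcp tray',((s['tcp_pos'][:2]-t)@M*1e3).round(1),s['tcp_pos'],s['force'])
p=get_image('scene')[0]
cv2.imwrite('pics/b.png',cv2.resize(p[190:370,190:370],None,fx=3.3,fy=3.3)[:,:,::-1])
E
```

```text
clock: 2.82
tcp_pos: [0.7506, -0.0102, 0.0102]
tool_rot: [2.863, 1.29, 0.004]
force: [-0.3, 0.1, 0.6]
opening: 0.0851
clock: 3.2
tcp_pos: [0.7496, -0.01, 0.0092]
tool_rot: [2.864, 1.291, 0.002]
force: [0.7, 0.2, 0.5]
opening: 0.0855
tcp tray [-138.4  -30. ] [ 0.74960492 -0.00999724  0.00924703] [0.68725223 0.2398795  0.52763769]
```

View pics/b.png

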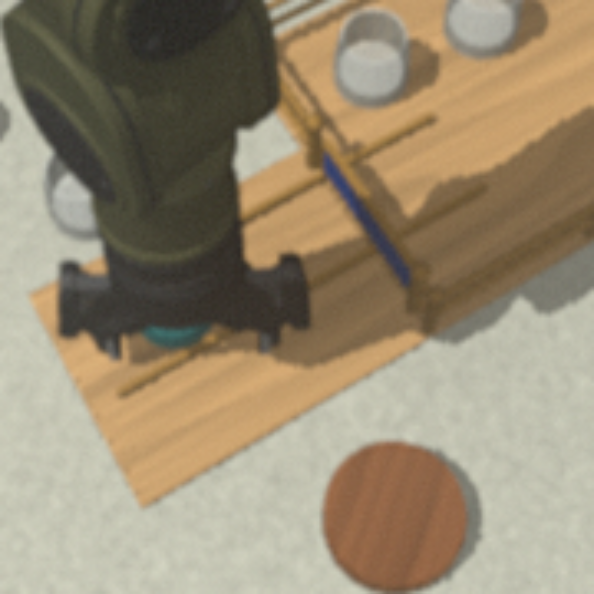

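```bash
python3 -m inch '[{"delta_rot":[0,0,0],"slide":[-0.0049,0.0011,-0.001],"claw":1},{"delta_rot":[0,0,0],"slide":[-0.0049,0.0011,0],"claw":1},{"delta_rot":[0,0,0],"slide":[-0.0049,0.0011,0],"claw":1},{"delta_rot":[0,0,0],"slide":[-0.0098,0.0022,0],"claw":1},{"delta_rot":[0,0,0],"slide":[-0.0098,0.0022,0],"claw":1}]'
python3 -m inch '[{"delta_rot":[0,0,0],"slide":[-0.0098,0.0022,0],"claw":1},{"delta_rot":[0,0,0],"slide":[-0.0098,0.0022,0],"claw":1},{"delta_rot":[0,0,0],"slide":[-0.0098,0.0022,0],"claw":1},{"delta_rot":[0,0,0],"slide":[-0.0049,0.0011,0],"claw":1},{"delta_rot":[0,0,0],"slide":[0,0,0],"claw":1}]'
python3 - <<'E'
from h import *
from plant import *
s=sensors.sense()
th=2.921;M=np.array([[np.cos(th),-np.sin(th)],[np.sin(th),np.cos(th)]]);t=np.array([.608,-.009])
print('tcp tray',((s['tcp_pos'][:2]-t)@M*1e3).round(1),s['tcp_pos'],s['force'])
p=get_image('scene')[0]
cv2.imwrite('pics/c.png',cv2.resize(p[150:350,190:390],None,fx=3,fy=3)[:,:,::-1])
E
```

```text
clock: 3.88
tcp_pos: [0.7139, -0.0022, 0.0074]
tool_rot: [-2.864, -1.291, 0.0]
force: [-0.4, -0.5, 0.5]
opening: 0.0853
clock: 4.5
tcp_pos: [0.68, 0.0055, 0.0074]
tool_rot: [-2.864, -1.291, 0.0]
force: [0.4, 0.2, -0.4]
opening: 0.0853
tcp tray [-67.  -29.9] [0.67996272 0.00549991 0.00736864] [ 0.36857026  0.17765612 -0.42357652]
```

View pics/c.png

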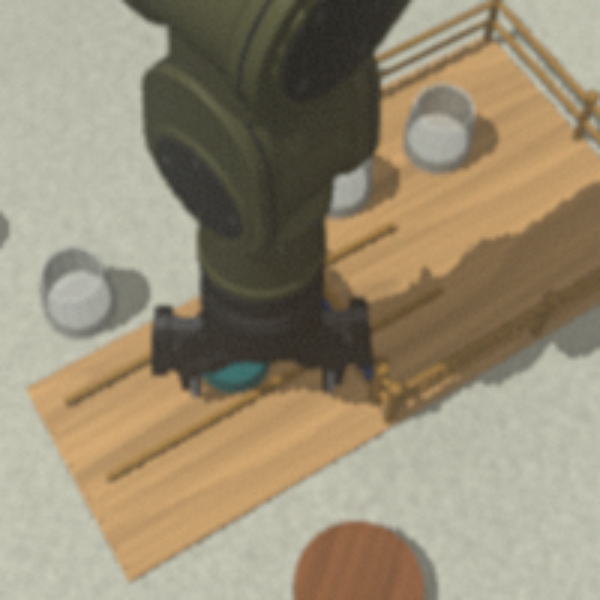

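```bash
A='python3 -m inch'; 
python3 -m inch '[{"delta_rot":[0,0,0],"slide":[-0.0049,0.0011,0],"claw":1},{"delta_rot":[0,0,0],"slide":[-0.0049,0.0011,0],"claw":1},{"delta_rot":[0,0,0],"slide":[-0.0049,0.0011,0],"claw":1},{"delta_rot":[0,0,0],"slide":[-0.0049,0.0011,0],"claw":1},{"delta_rot":[0,0,0],"slide":[-0.0049,0.0011,0],"claw":1}]'
python3 -m inch '[{"delta_rot":[0,0,0],"slide":[-0.0049,0.0011,0],"claw":1},{"delta_rot":[0,0,0],"slide":[-0.0049,0.0011,0],"claw":1},{"delta_rot":[0,0,0],"slide":[-0.0049,0.0011,0],"claw":1},{"delta_rot":[0,0,0],"slide":[0,0,0],"claw":1}]'
python3 - <<'E'
from h import *
from plant import *
s=sensors.sense()
th=2.921;M=np.array([[np.cos(th),-np.sin(th)],[np.sin(th),np.cos(th)]]);t=np.array([.608,-.009])
print('tcp tray',((s['tcp_pos'][:2]-t)@M*1e3).round(1),s['tcp_pos'],s['force'])
p=get_image('scene')[0]
cv2.imwrite('pics/d.png',cv2.resize(p[150:350,190:390],None,fx=3,fy=3)[:,:,::-1])
E
```

```text
clock: 5.18
tcp_pos: [0.656, 0.011, 0.0075]
tool_rot: [2.864, 1.291, 0.001]
force: [2.9, 0.6, -0.8]
opening: 0.0853
clock: 5.68
tcp_pos: [0.6399, 0.0142, 0.0071]
tool_rot: [-2.863, -1.291, 0.003]
force: [-0.1, -1.0, 1.2]
opening: 0.0856
tcp tray [-26.  -29.6] [0.63988618 0.01423399 0.0071372 ] [-0.14470119 -0.96275664  1.19129151]
```

View pics/d.png

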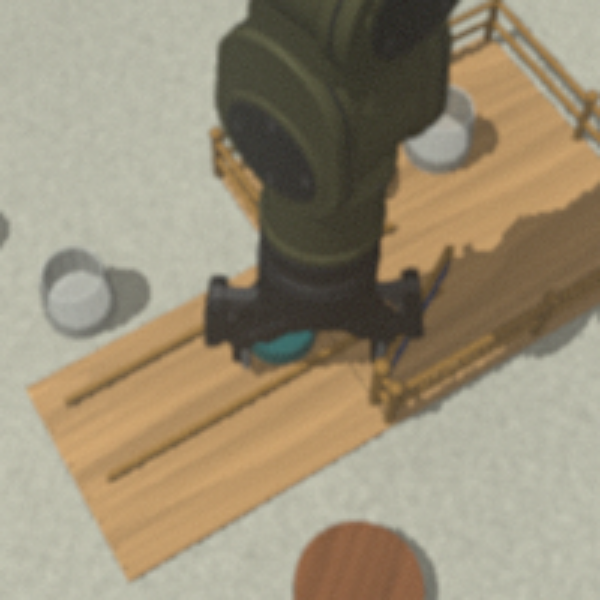

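The gate is now open, with its panel running from (395,365) to (448,250). The tumbler at (283,345) is still outside. I'll continue.

```bash
python3 -m inch '[{"delta_rot":[0,0,0],"slide":[-0.0049,0.0011,0],"claw":1},{"delta_rot":[0,0,0],"slide":[-0.0049,0.0011,0],"claw":1},{"delta_rot":[0,0,0],"slide":[-0.0049,0.0011,0],"claw":1},{"delta_rot":[0,0,0],"slide":[-0.0049,0.0011,0],"claw":1},{"delta_rot":[0,0,0],"slide":[-0.0049,0.0011,0],"claw":1}]'
python3 -m inch '[{"delta_rot":[0,0,0],"slide":[-0.0049,0.0011,0],"claw":1},{"delta_rot":[0,0,0],"slide":[-0.0049,0.0011,0],"claw":1},{"delta_rot":[0,0,0],"slide":[-0.0049,0.0011,0],"claw":1},{"delta_rot":[0,0,0],"slide":[-0.0049,0.0011,0],"claw":1},{"delta_rot":[0,0,0],"slide":[-0.0049,0.0011,0],"claw":1}]'
python3 - <<'E'
from h import *
from plant import *
s=sensors.sense()
th=2.921;M=np.array([[np.cos(th),-np.sin(th)],[np.sin(th),np.cos(th)]]);t=np.array([.608,-.009])
print('tcp tray',((s['tcp_pos'][:2]-t)@M*1e3).round(1),s['tcp_pos'],s['force'],s['joints'][[0,5]])
p=get_image('scene')[0]
cv2.imwrite('pics/e.png',cv2.resize(p[150:350,190:390],None,fx=3,fy=3)[:,:,::-1])
E
```

```text
clock: 6.35
tcp_pos: [0.6161, 0.0198, 0.0073]
tool_rot: [-2.864, -1.291, 0.0]
force: [0.8, -0.3, -0.1]
opening: 0.0854
clock: 6.98
tcp_pos: [0.5918, 0.0253, 0.0073]
tool_rot: [-2.864, -1.291, 0.0]
force: [0.4, -1.1, 0.5]
opening: 0.0856
tcp tray [ 23.3 -29.9] [0.5918192  0.02530179 0.00729483] [ 0.42846153 -1.07142137  0.45489983] [0.04270166 2.33742557]
```

View pics/e.png

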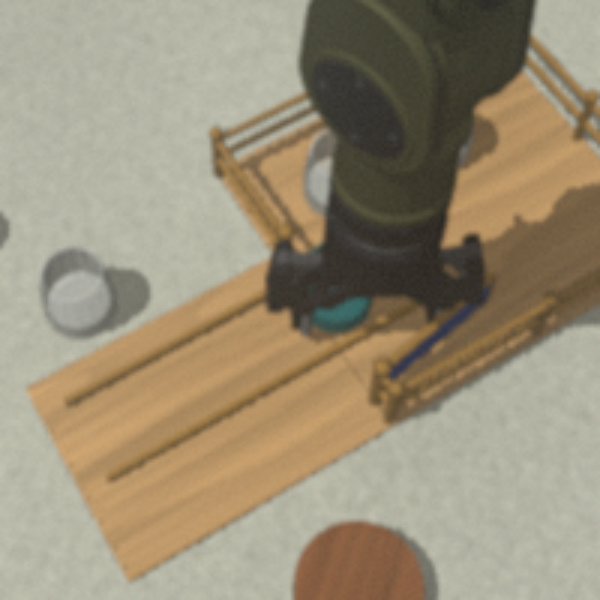

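The gate is held wide open at about 1.2 rad, with the blue panel at (440,330), and the tumbler is in the gateway at (340,312). Next I'll turn and close the gripper so the gate finger stays put while the pusher carries on.

```bash
python3 -m inch '[{"delta_rot":[0,0,-0.035],"slide":[-0.0034,0.0005,0.0005],"claw":0.88},{"delta_rot":[0,0,-0.035],"slide":[-0.0034,0.0005,0.0005],"claw":0.766},{"delta_rot":[0,0,-0.0436],"slide":[-0.0035,0.0005,0.0005],"claw":0.66},{"delta_rot":[0,0,-0.0436],"slide":[-0.0035,0.0005,0.0005],"claw":0.556},{"delta_rot":[0,0,0],"slide":[0,0,0],"claw":0.556}]'
cat > st.py <<'E'
from h import *
from plant import *
s=sensors.sense();R=cv2.Rodrigues(s['tool_rot'])[0]
th=2.921;M=np.array([[np.cos(th),-np.sin(th)],[np.sin(th),np.cos(th)]]);t=np.array([.608,-.009])
D=(s['opening']+.0145)/2
f=lambda p:((p[:2]-t)@M*1e3).round(1)
P,G=s['tcp_pos']+R[:,1]*D,s['tcp_pos']-R[:,1]*D
print('tcp',f(s['tcp_pos']),'P',f(P),'G',f(G),'z',s['tcp_pos'][2],'open',s['opening'],s['force'].round(1),s['joints'][[0,5]].round(2))
E
python3 st.py
```

```text
clock: 7.65
tcp_pos: [0.5787, 0.0272, 0.0097]
tool_rot: [2.957, 1.061, 0.001]
force: [1.4, -1.2, 2.5]
opening: 0.066
tcp [ 36.6 -28.9] P [ 4.8 -4.2] G [ 68.3 -53.6] z 0.009664614854368599 open 0.06602768436048047 [ 1.4 -1.2  2.5] [0.05 2.5 ]
```

```bash
python3 -m inch '[{"delta_rot":[0,0,-0.052],"slide":[-0.0041,0.0005,0.002],"claw":0.46},{"delta_rot":[0,0,-0.052],"slide":[-0.0041,0.0005,0.001],"claw":0.357},{"delta_rot":[0,0,-0.061],"slide":[-0.0042,0.0005,0.001],"claw":0.27},{"delta_rot":[0,0,-0.061],"slide":[-0.0042,0.0005,0.001],"claw":0.181},{"delta_rot":[0,0,0],"slide":[0,0,0],"claw":0.181}]'
python3 st.py; python3 - <<'E'
from h import *
from plant import *
p=get_image('scene')[0]
cv2.imwrite('pics/f.png',cv2.resize(p[130:330,210:410],None,fx=3,fy=3)[:,:,::-1])
E
```

```text
clock: 8.28
tcp_pos: [0.5613, 0.0291, 0.0141]
tool_rot: [-3.057, -0.723, 0.001]
force: [0.1, -1.4, 0.8]
opening: 0.0505
tcp [ 53.9 -27. ] P [33.4 -1.8] G [ 74.5 -52.1] z 0.014070543519881101 open 0.05048075495020884 [ 0.1 -1.4  0.8] [0.05 2.73]
```

View pics/f.png

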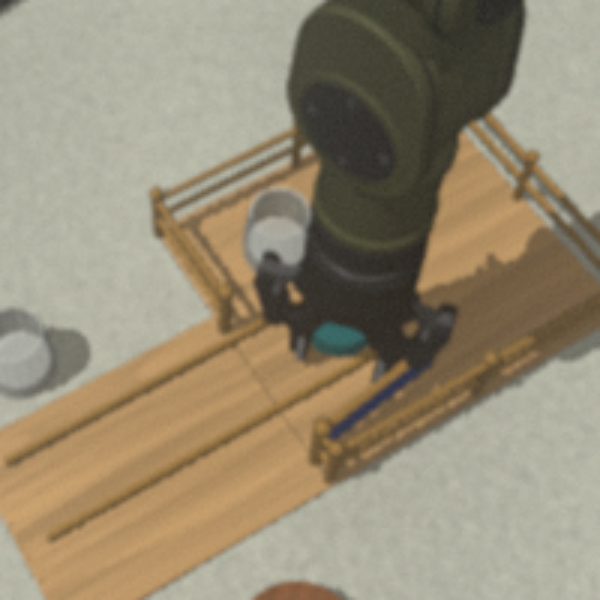

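The tumbler is inside the gateway at (340,338), and the gate is held open beside the finger with its panel at (375,400). I'll continue.

```bash
python3 -m inch '[{"delta_rot":[0,0,-0.061],"slide":[-0.0047,0.0006,0],"claw":0.12},{"delta_rot":[0,0,-0.061],"slide":[-0.0047,0.0006,0],"claw":0.064},{"delta_rot":[0,0,-0.061],"slide":[-0.0049,0.0006,0],"claw":0.02},{"delta_rot":[0,0,-0.061],"slide":[-0.0049,0.0006,0],"claw":-0.03},{"delta_rot":[0,0,0],"slide":[0,0,0],"claw":-0.03}]'
python3 st.py
python3 -m inch '[{"delta_rot":[0,0,0],"slide":[-0.0059,0.0013,0],"claw":-0.03},{"delta_rot":[0,0,0],"slide":[-0.0059,0.0013,0],"claw":-0.03},{"delta_rot":[0,0,0],"slide":[-0.0059,0.0013,0],"claw":-0.03},{"delta_rot":[0,0,0],"slide":[-0.0039,0.0009,0],"claw":-0.03},{"delta_rot":[0,0,0],"slide":[0,0,0],"claw":-0.03}]'
python3 st.py; python3 - <<'E'
from h import *
from plant import *
p=get_image('scene')[0]
cv2.imwrite('pics/g.png',cv2.resize(p[130:330,210:410],None,fx=3,fy=3)[:,:,::-1])
E
```

```text
clock: 8.95
tcp_pos: [0.5428, 0.0316, 0.0144]
tool_rot: [3.122, 0.346, 0.001]
force: [0.4, 0.7, 1.6]
opening: 0.0415
tcp [ 72.5 -25.4] P [60.5 -0. ] G [ 84.5 -50.7] z 0.014387325107921446 open 0.04153643330345962 [0.4 0.7 1.6] [0.06 2.98]
clock: 9.57
tcp_pos: [0.5194, 0.0365, 0.014]
tool_rot: [-3.122, -0.345, 0.004]
force: [-0.7, -0.6, 0.2]
opening: 0.0415
tcp [ 96.4 -25. ] P [84.5  0.3] G [108.3 -50.3] z 0.013969741390691924 open 0.04146964709518992 [-0.7 -0.6  0.2] [0.07 2.99]
```

View pics/g.png

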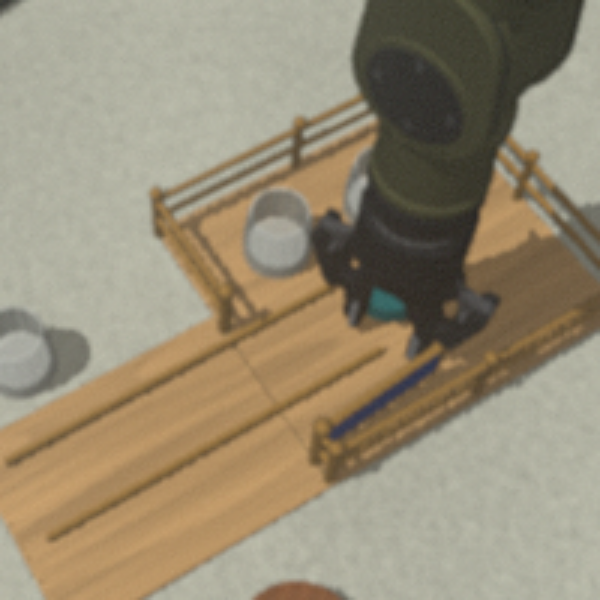

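```bash
python3 -m inch '[{"delta_rot":[0,0,0],"slide":[0.0029,-0.0007,0],"claw":-0.03},{"delta_rot":[0,0,0],"slide":[0.0029,-0.0007,0],"claw":-0.03},{"delta_rot":[0,0,0],"slide":[0,0,0.01],"claw":-0.03},{"delta_rot":[0,0,0],"slide":[0,0,0.02],"claw":-0.03},{"delta_rot":[0,0,0],"slide":[0,0,0.03],"claw":-0.03}]'
python3 -m inch '[{"delta_rot":[0,0,0],"slide":[0,0,0.04],"claw":-0.03},{"delta_rot":[0,0,0],"slide":[0,0,0.05],"claw":-0.03},{"delta_rot":[0,0,0],"slide":[0,0,0.05],"claw":-0.03},{"delta_rot":[0,0,0],"slide":[-0.04,0,0.02],"claw":-0.03},{"delta_rot":[0,0,0],"slide":[-0.04,0.03,0],"claw":-0.03}]'
python3 -m inch '[{"delta_rot":[0,0,0],"slide":[-0.03,0.05,0],"claw":-0.03},{"delta_rot":[0,0,0],"slide":[-0.03,0.05,0],"claw":-0.03},{"delta_rot":[0,0,0],"slide":[0,0.05,0],"claw":-0.03},{"delta_rot":[0,0,0],"slide":[0,0.05,0],"claw":-0.03},{"delta_rot":[0,0,0],"slide":[0,0,0],"claw":-0.03}]'
python3 -m inch '[{"delta_rot":[0,0,0],"slide":[0,0,0],"claw":-0.03},{"delta_rot":[0,0,0],"slide":[0,0,0],"claw":-0.03},{"delta_rot":[0,0,0],"slide":[0,0,0],"claw":-0.03},{"delta_rot":[0,0,0],"slide":[0,0,0],"claw":-0.03},{"delta_rot":[0,0,0],"slide":[0,0,0],"claw":-0.03}]'
python3 - <<'E'
from h import *
from plant import *
ims=[get_image(n)[0] for n in('top','scene')]
th=2.921;M=np.array([[np.cos(th),-np.sin(th)],[np.sin(th),np.cos(th)]]);t=np.array([.608,-.009])
for n,I in zip(('top','scene'),ims):
    k=cv2.inRange(cv2.cvtColor(I,cv2.COLOR_RGB2HSV),(82,90,30),(102,255,255));c,l,s,ce=cv2.connectedComponentsWithStats(k)
    for i in range(1,c):
        if s[i,4]>80:print(n,s[i],((ray(n,ce[i],.03)[0,:2]-t)@M*1e3).round(1))
m=np.hstack([cv2.resize(ims[0][90:330,140:310],None,fx=2.3,fy=2.3),cv2.resize(ims[1][130:370,200:380],None,fx=2.3,fy=2.3)])
cv2.imwrite('pics/z.png',m[:,:,::-1])
E
```

```text
clock: 10.25
tcp_pos: [0.5271, 0.0349, 0.0745]
tool_rot: [3.123, 0.344, -0.001]
force: [0.4, -0.6, 0.1]
opening: 0.0416
clock: 10.88
tcp_pos: [0.4488, 0.0647, 0.237]
tool_rot: [-3.123, -0.339, -0.011]
force: [0.0, 0.7, -0.2]
opening: 0.0418
clock: 11.5
tcp_pos: [0.4168, 0.1741, 0.2342]
tool_rot: [-3.017, -0.515, 0.021]
force: [0.3, 0.1, 0.3]
opening: 0.0413
clock: 12.12
tcp_pos: [0.4145, 0.1725, 0.2344]
tool_rot: [-3.018, -0.513, 0.023]
force: [-0.6, -0.3, -0.6]
opening: 0.0417
top [211 232  22  21 344] [122.2   5.8]
scene [330 216  20  18 262] [116.9   4.1]
```

View pics/z.png

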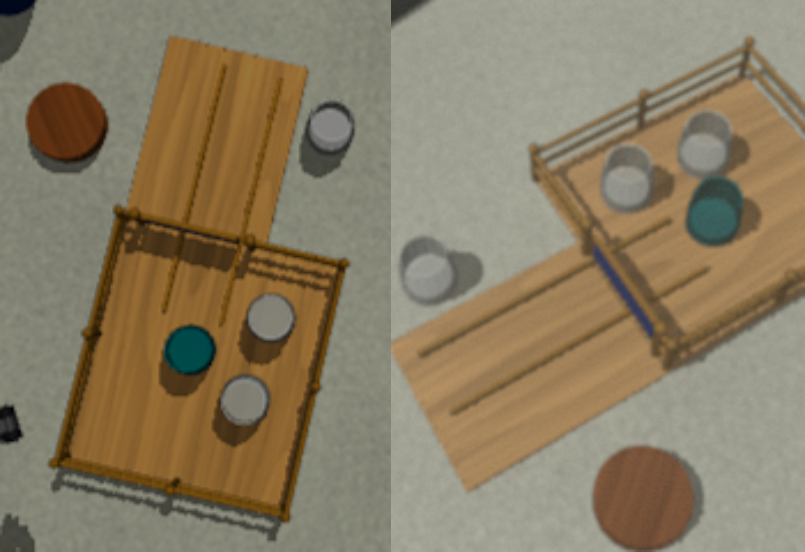

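Both views show the tumbler standing inside at top (190,350) and scene (714,210). The gate is shut across the gateway as at the start, and nothing else has moved.

```bash
python3 -m inch '[{"delta_rot":[0,0,0],"slide":[0,0,0],"claw":-0.03},{"delta_rot":[0,0,0],"slide":[0,0,0],"claw":-0.03},{"delta_rot":[0,0,0],"slide":[0,0,0],"claw":-0.03},{"delta_rot":[0,0,0],"slide":[0,0,0],"claw":-0.03},{"delta_rot":[0,0,0],"slide":[0,0,0],"claw":-0.03}]'
python3 -c "
from plant import order;print(order.job_done())"
```

```text
clock: 12.85
tcp_pos: [0.4145, 0.1726, 0.2344]
tool_rot: [-3.017, -0.513, 0.023]
force: [0.2, -0.1, 0.2]
opening: 0.0416
the job is handed in; nothing more can be done
None
```

The tumbler is inside the tray with the gate shut behind it, and I handed the job in at about 13 s of the 48 s allowed; no verdict is reported.

**What I did:** One finger swung the gate open while the tumbler was still about 30 mm outside the gate line. The other finger slid the tumbler along the track. I turned and narrowed the gripper on the way, so the gate stayed held while the tumbler went through. Then I backed off a few millimetres and lifted clear.

**Last checks:**
- **Tumbler:** It stands upright inside. The two views put its centre at x ≈ 122 mm (top) and 117 mm (scene) past the gate line, and y ≈ 5 mm. They disagree by about 5 mm, but both are beyond the 105 mm required and the 115 mm sweep limit.
- **Gate:** It looks shut in both pictures. I judged this by eye and did not measure the angle.
- **Other things:** The clear tumblers and coasters look unmoved in the final pictures. The gift box and tape were outside that crop, and the arm never went down near them.
- **Forces:** The wrist readings I saw stayed within about 3 N. Contact forces on the gate and tumbler cannot be read directly, so those limits are not confirmed.

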